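# Hold the test tweezers at the marked gap across a vial on the levelled stage

### The arm

A 7-joint arm with a two-finger parallel gripper is mounted at the origin on a cart in front of the work surface, level with it; the furniture and walls round the work are solid. World frame = base frame: x ahead of the robot, y to its left, z up, the work surface at z = 0. Lengths are in mm, angles in rad, forces in N, time in s.
With the tool pointing down it reaches from about 350 to 900 mm from the base axis. Payload 8.1 kg.
Tool frame: the origin (TCP) lies between the finger pads; the fingertips stand 14 mm ahead of it and the grasp point (between the pads) lies 5 mm behind it; z points along the fingers, y is the line along which they close (so a half turn about z gives the same grasp; the last joint's range is limited). The gripper opens to 92 mm and grips with 3 to 60 N. Pads are 19 mm wide; open, the fingers measure 130 mm over their backs; the gripper's body (75 mm by 190 mm) begins 47 mm behind the grasp point.
Start: joints at [-1.392, 0.434, 0.025, 1.573, -0.012, 1.134, -0.075], TCP at [173.83, 600.353, 240.742] pointing down, gripper open.
Joint ranges: [-2.62, 2.62], [-0.44, 2.09], [-1.27, 1.32], [0.08, 2.57], [-1.32, 4.46], [0.12, 2], [-2.74, 2.74]. Speed limits (rad/s): [2.22, 2.22, 3.01, 3.01, 3.14, 3.14, 3.14].

### API

Orientations are given as a unit quaternion [x, y, z, w].
In Python, from rig import ctrl gives the robot as it stands.
- The arm moves only by the tool step_arm, never from a script. Its argument "steps" is a list of rows, each a list of 3 entries, a list of its own where there are three numbers: the shift along the world's x, y, z as a fraction of full scale, then the turn, a rotation vector about the world's x, y, z as a fraction of full scale, then the opening, from 0 (shut) to 1 (fully open). A call has 1 to 10 rows; each row is the pose to reach, as a shift and turn from the pose commanded when the call began; what a row does not reach only later rows make up. Full scale, the value 1, is 150 mm for a shift and pi/4 rad for a turn. A row lasts 1/12 s, in which the tool goes at most 41.7 mm and 7.16 degrees, less where a joint would pass 70% of its speed; a pose out of reach is approached as far as the arm can. A call with a number of a shift or a turn outside -1 to 1 is refused whole. A call with a gripper value outside its range is refused whole. The fingers move at their own pace and stop on an object; "grip_force" is the grip in N (left out, the last holds). Time passes only in rows, so rows that repeat a pose let the fingers close. It gives the time, the measured TCP pose, the force, the opening and the grip force at its end, in the units of the state.
- ctrl.get_obs(): the state, without advancing time (a new reading comes with each control period).
- ctrl.get_image(name): name is "scene" or "top" or "wrist"; returns a dict with "frame" (384x512x3 uint8, red, green, blue), "z_map" (384x512 float32, mm along the optical axis (not along the pixel's ray), 0 where there is no reading), "fx", "fy", "cx", "cy" (pixels), "dist_coeffs" ([k1, k2, p1, p2, k3] as OpenCV has them; the pictures are not rectified), "rvec" (rotation vector, rad) and "tvec" (3), from world to camera coordinates, as OpenCV has them; the wrist camera has in their place "mount" (4x4, takes a point from camera to tool coordinates, whose origin is the TCP and whose axes are the flange's). Camera axes: x right, y down, z forward; pixel columns grow to the right and rows downward; lengths in mm; the calibration is good to about 2 mm. A picture is of the moment at which its call begins: read the wrist's pose just before it.
- ctrl.job_done(): hands the job in; it is judged then, once.
Trained networks look in a picture, given as the dict that the camera call returned (one of the last four; its "shot" number tells which), for a name from the list of things; names that differ only in an ending like _2 or _b are one class to them, and where a whole thing is asked for, a point or a joint stands for the part that bears it (a point fixed in the world has none). Each returns a list of dicts, best first, with "p" (0 to 1); they miss things now and then, are a little off and sometimes report something else, mostly with a low value. They report only what shows in the picture. A call takes as long as a camera call.
- ctrl.cut_out(query, picture): "mask" (384x512 bool, what is visible of it) and "xy" ([column, row] in pixels, amid what is visible of it).
- ctrl.landmark_of(query, picture): "xy" ([column, row] in pixels: a listed point, or the origin of a listed thing).
The state is a dict: "time": time; "joint_positions": joint angles; "joint_velocities": joint speeds; "joint_torque": joint torques, N m; "tool_pos": TCP position; "ee_rot": TCP orientation; "ft_force": force on the tool from outside, world axes, zero at the start; "moment": the same for the moment, N m; "width": finger opening in mm; "finger_force": force on a finger pad.
Only numpy, scipy, OpenCV 4.12 (cv2) and the standard library are available. Lean on these libraries where they do the work, as an engineer would, in place of code of your own. Each camera call takes 0.05 s, during which the arm holds its last target. There are 200 camera calls.

### The job

Take a no-contact reading of the sealed vial: first turn the knob of the small tilt stage until its platform sits level, so that the vial stands square. Only then pick up the test tweezers by their two sprung arms, bring the plate electrodes, level, to either side of the middle of the vial's glass without touching it, and squeeze the arms to the marked gap (index on the long line of the scale: plates parallel, 30 mm apart). Finish while holding them there quite still, carried by the gripper alone, and leave the other things on the bench where they are.

Things in the scene. Friction and masses are not known exactly. Their poses are not given: they have to be found in the camera images.
- stage: Tilt stage fixed to the bench: base 100 x 176 mm with a rocking steel platform 84 x 162 mm. Origin on the bench below the vial; x points away from the robot along the platform's hinge axis (34 mm up, under the vial); y to the end with the 53 mm high index post (y = +73 mm); the knob is near the -y end. Bring the tweezers to the vial along this x from the near side, clear of knob and post.
- platform (a joint): Tilt of the platform in rad: 0 is level, negative when the knob's end is low. It starts with the knob's end low (-0.036 to -0.063). When level, the pointer at the +y end of the platform meets the line on the index post, 37 mm above the bench.
- level_knob (a joint): Turn of the levelling knob in rad, growing clockwise seen from above. Clockwise raises the platform's knob end: the platform tilts by 0.045 rad per rad of knob, and reads level at knob 0. It starts between -1.4 and -0.8, stays where it is left, and needs about 0.1 N m.
- knob_grip (a point): Point on the vertical axis of the levelling knob at the height to grip it from above, 63 mm over the bench, at x = +10, y = -80 mm in the stage's frame. Black fluted round knob, 30 mm across and 18 mm high (54 to 72 mm over the bench); its height does not change as it turns. A short light line on its top points along the stage's +x at knob 0.
- sample: The sealed glass vial with a black screw cap, 22 mm across and 45 mm high, fixed in a grey socket ring on the platform; origin at the centre of its underside, z along its axis. It tilts with the platform.
- sample_mid (a point): Middle of the vial's glass, on its axis, 20 mm above its underside; 63 mm above the bench. The socket ring (29 mm across) ends 13 mm below this point, the platform's top lies 23 mm below it.
- rest: Grey plastic rest, fixed to the bench, under the tweezers: a 6 mm high, 24 mm wide spine with a low saddle under the meter body and a cross saddle at x = +137 mm under the arms (12 x 86 mm, 22 mm high, end lips to 27 mm). Origin on the bench below the tweezers' origin, x along them. Nothing of it stands beside the arms at the grip.
- tweezers: Test tweezers, about 55 g, lying level in the rest, tips away from the robot: white meter body (x -47 to +9 mm) and two hinged steel arms 4 x 14 mm, each ending in an upright 20 x 20 mm plate. Origin midway between the hinges at half arm height (29 mm over the bench); x to the tips, z up. A 72 mm scale blade on the left arm crosses above the right arm at x = 125 mm. Mass centre near the grip.
- tweezers_grip (a point): Where to grip both arms from above, closing along the tweezers' y: the serrated part 90 mm ahead of the origin, at half arm height (the arms reach 7 mm above and below). Over their outsides the arms measure 52 mm here when open, and 38 mm at the marked gap, where they are parallel (so 38 mm holds anywhere along them).
- tweezers_mouth (a point): Middle between the two plates, 160 mm ahead of the tweezers' origin, 70 mm ahead of the grip. This is the point to bring onto the middle of the vial.
- tw_l (a joint): Closing angle of each arm in rad (both arms move alike): 0 open, 0.09 at the marked gap, at most 0.15. The arms are sprung open: the squeeze at the grip takes about 3 N at first and 12 N at the marked gap. The gap between the plates is about 30 mm + 320 mm x (0.09 - value).
- plate_l (a point): Centre of the inner face of the left plate electrode (+y). 59 mm from the right one when open, 30 mm at the marked gap.
- plate_r (a point): Centre of the inner face of the right plate electrode (-y).
- slide_box: Bystander: small white cardboard box, 98 x 84 x 30 mm, origin at the centre of its underside.
- cap: Bystander: loose screw cap, 33 mm across and 22 mm high, origin at the centre of its underside.
- funnel: Bystander: small white funnel standing on its rim, 62 mm across and 64 mm high, origin at the centre of its underside.

How it is judged:
By the outcome, as a careful person would: the job done as asked, in the order asked, and still so for the second after the job is handed in, while the arm keeps its last pose, push and grip.
It also fails if it takes over 67 s, if anything falls off the work surface, if the arm or the gripper's body presses on something with over 40 N, if the wrist force passes 120 N, or if a joint passes its speed limit or range.

## Working session

There is one attempt and no reset: what is moved stays moved. The work goes in short steps, Python scripts to look and compute and a tool call to move; the robot and the scene stay as the last step left them, time stands still between calls to the robot, and variables do not carry over. Pictures are saved under pics/ and viewed, at most 10 in all, crops included, and the job is handed in when it is done.

Besides the shell and the picture viewer there is one more tool, called after ">>>" by a JSON object that holds its "op" and its "data", one argument or row to a line. step_arm: Moves the arm, as the interface text tells. Shift numbers are shares of 150 mm and turn numbers shares of pi/4 rad, none past 1 either way. Its arguments: {"type":"object","properties":{"steps":{"type":"array","items":{"type":"array"}},"grip_force":{"type":"number"}},"required":["steps"]}

```bash
mkdir -p pics; cat > h.py <<'E'
import numpy as np, cv2
from scipy.spatial.transform import Rotation as R
from rig import ctrl
def shot(n):
    o=ctrl.get_obs(); im=ctrl.get_image(n); im['K']=np.array([[im['fx'],0,im['cx']],[0,im['fy'],im['cy']],[0,0,1.]])
    if 'mount' in im:
        T=np.eye(4);T[:3,:3]=R.from_quat(o['ee_rot']).as_matrix();T[:3,3]=o['tool_pos'];C=T@np.array(im['mount'])
    else:
        W=np.eye(4);W[:3,:3]=cv2.Rodrigues(np.array(im['rvec'],float))[0];W[:3,3]=np.array(im['tvec']).ravel();C=np.linalg.inv(W)
    im['C']=C; return im
def ray(im,uv):
    p=cv2.undistortPoints(np.array(uv,float).reshape(-1,1,2),im['K'],np.array(im['dist_coeffs'],float)).reshape(-1,2)
    return np.c_[p,np.ones(len(p))]
def at_z(im,uv,z):
    d=ray(im,uv)@im['C'][:3,:3].T; o=im['C'][:3,3]; return o+d*((z-o[2])/d[:,2])[:,None]
def cloud(im,mask):
    v,u=np.nonzero(mask&(im['z_map']>0)); r=ray(im,np.c_[u,v])*im['z_map'][v,u][:,None]
    return r@im['C'][:3,:3].T+im['C'][:3,3]
def proj(im,P):
    W=np.linalg.inv(im['C']); return cv2.projectPoints(np.array(P,float).reshape(-1,1,3),cv2.Rodrigues(W[:3,:3])[0],W[:3,3],im['K'],np.array(im['dist_coeffs'],float))[0].reshape(-1,2)
def save(im,n,crop=None,s=1):
    f=im['frame'][:,:,::-1]
    if crop: f=f[crop[1]:crop[3],crop[0]:crop[2]]
    cv2.imwrite('pics/'+n,cv2.resize(f,None,fx=s,fy=s,interpolation=cv2.INTER_CUBIC))
E
cat > a.py <<'E'
from h import *
np.set_printoptions(precision=1,suppress=True)
Z=dict(stage=0,knob_grip=63,sample_mid=63,rest=0,tweezers=29,tweezers_grip=29,tweezers_mouth=29,plate_l=29,plate_r=29,slide_box=0,cap=0,funnel=0)
ims=[]
for n in ('top','scene'):
    im=shot(n);ims.append(im);print(n,im['C'][:3,3],im['C'][:3,2])
    for q,z in Z.items():
        L=ctrl.landmark_of(q,im)
        if L: print(q,round(L[0]['p'],2),np.array(L[0]['xy']),at_z(im,L[0]['xy'],z)[0])
a=np.vstack([ims[0]['frame'],ims[1]['frame']])[:,:,::-1];cv2.imwrite('pics/a.png',np.hstack([ims[0]['frame'],ims[1]['frame']])[:,:,::-1][:, :]) if 0 else cv2.imwrite('pics/a.png',cv2.resize(a,(800*512*2//1024,600)))
print(ctrl.get_obs())
E
python3 a.py
```

```text
top [ 434.5  -98.1 1142.9] [ 0.1 -0.  -1. ]
stage 0.78 [235.3 166.6] [621.8 -72.6   0. ]
knob_grip 0.95 [261.7 152. ] [ 651.3 -147.9   63. ]
sample_mid 0.67 [236.5 162.9] [621.8 -77.5  63. ]
rest 0.96 [158.  227.9] [447.9 151.2   0. ]
tweezers 0.93 [153.3 229.5] [443.4 157.8  29. ]
tweezers_grip 0.58 [144.4 197.2] [534.2 183.4  29. ]
tweezers_mouth 0.93 [141.5 170.7] [609.7 192.2  29. ]
plate_l 0.79 [133.3 174.3] [599.8 215.1  29. ]
plate_r 0.79 [133.3 174.3] [599.8 215.1  29. ]
slide_box 0.73 [355.  240.1] [ 402.3 -413.1    0. ]
cap 0.61 [195.5 134.2] [720.2  43.    0. ]
funnel 0.77 [303.9 244.5] [ 392.4 -265.9    0. ]
scene [ 129.8 -915.2  745.2] [ 0.4  0.7 -0.6]
stage 0.75 [268.3 202.2] [635.6 -82.2   0. ]
knob_grip 0.92 [284.6 194.8] [ 653.1 -142.5   63. ]
sample_mid 0.67 [269.7 187.6] [631.7 -91.9  63. ]
rest 0.73 [185.3 175.8] [454.2 168.2   0. ]
tweezers 0.92 [182.9 171.9] [442.3 151.4  29. ]
tweezers_grip 0.76 [207.1 159.9] [542.7 187.3  29. ]
tweezers_mouth 0.83 [223.4 154. ] [609.8 199.6  29. ]
plate_l 0.69 [217.9 152.5] [596.3 217.6  29. ]
plate_r 0.69 [217.9 152.5] [596.3 217.6  29. ]
slide_box 0.28 [181.2 176.4] [440.5 170.8   0. ]
cap 0.68 [223.9 268.7] [ 398.7 -274.9    0. ]
funnel 0.78 [224.1 266.5] [ 402.2 -268.2    0. ]
{'time': 1.3, 'joint_positions': array([-1.4,  0.4,  0. ,  1.6, -0. ,  1.1, -0.1]), 'joint_velocities': array([-0., -0.,  0.,  0., -0.,  0., -0.]), 'joint_torque': array([  0. , -66.8,   1. , -31.5,  -0.1,   0. ,   0. ]), 'tool_pos': array([173.8, 600.4, 240.7]), 'ee_rot': array([ 0.1,  1. ,  0. , -0. ]), 'ft_force': array([ 0.5, -0.7, -0. ]), 'moment': array([-0.1,  0. ,  0. ]), 'finger_force': 0.0, 'width': 91.62833314981417}
```

View pics/a.png

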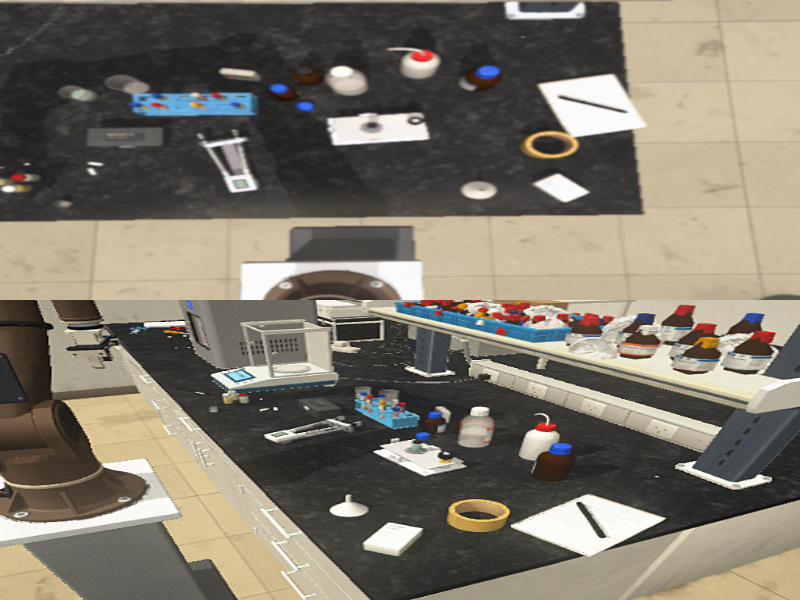

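```bash
python3 - <<'E'
from rig import ctrl
import numpy as np
from scipy.spatial.transform import Rotation as R
o=ctrl.get_obs();print(o['ee_rot'],R.from_quat(o['ee_rot']).as_matrix())
E
```

```text
[ 1.40446665e-01  9.90088245e-01  2.35456898e-05 -3.68744136e-06] [[-9.60549468e-01  2.78109185e-01 -6.87957455e-07]
 [ 2.78109185e-01  9.60549467e-01  4.76603991e-05]
 [ 1.39156119e-05  4.55888438e-05 -9.99999999e-01]]
```

Top row: stage at about (378,128) with its knob at (414,119), tweezers at (228,160) in their rest, funnel at (480,188) and box at (560,187). The bottom row shows the same layout from the side.

>>> {"op": "step_arm", "data": {
  "steps": [
    [[0.667,-1,0.133],[0,0,0],1],
    [[0.667,-1,0.133],[0,0,0],1],
    [[0.667,-1,0.133],[0,0,0],1],
    [[0.667,-1,0.133],[0,0,0],1],
    [[0.667,-1,0.133],[0,0,0],1],
    [[0.667,-1,0.133],[0,0,0],1]
  ]
}}

```text
time: 1.8
tool_pos: [277.5, 446.7, 261.7]
ee_rot: [0.144, 0.99, 0.0, 0.001]
ft_force: [-0.0, 0.9, 1.2]
width: 91.6
finger_force: 0.0
```

>>> {"op": "step_arm", "data": {
  "steps": [
    [[0.667,-1,0.133],[0,0,0],1],
    [[0.667,-1,0.133],[0,0,0],1],
    [[0.667,-1,0.133],[0,0,0],1],
    [[0.667,-1,0.133],[0,0,0],1],
    [[0.667,-1,0.133],[0,0,0],1],
    [[0.667,-1,0.133],[0,0,0],1]
  ]
}}

```text
time: 2.3
tool_pos: [376.4, 297.6, 281.4]
ee_rot: [0.143, 0.99, 0.0, 0.001]
ft_force: [0.3, 1.0, -0.1]
width: 91.6
finger_force: 0.0
```

>>> {"op": "step_arm", "data": {
  "steps": [
    [[0.667,-1,0.133],[0,0,0],1],
    [[0.667,-1,0.133],[0,0,0],1],
    [[0.667,-1,0.133],[0,0,0],1],
    [[0.667,-1,0.133],[0,0,0],1],
    [[0.667,-1,0.133],[0,0,0],1],
    [[0.667,-1,0.133],[0,0,0],1],
    [[0.667,-1,0.133],[0,0,0],1],
    [[0.667,-1,0.133],[0,0,0],1]
  ]
}}

```text
time: 2.97
tool_pos: [473.2, 152.8, 300.2]
ee_rot: [0.139, 0.99, 0.0, -0.0]
ft_force: [-0.2, 0.6, 0.1]
width: 91.9
finger_force: 0.0
```

```bash
cat > b.py <<'E'
from h import *
import sys
np.set_printoptions(precision=1,suppress=True)
Z=dict(stage=0,knob_grip=63,sample_mid=63,rest=0,tweezers=29,tweezers_grip=29,tweezers_mouth=29,plate_l=29,plate_r=29)
im=shot('wrist');print(im['C'][:3,3],im['C'][:3,:3])
for q in sys.argv[2:]:
    L=ctrl.landmark_of(q,im)
    for l in L[:2]: print(q,round(l['p'],2),np.array(l['xy']),at_z(im,l['xy'],Z[q])[0])
save(im,sys.argv[1])
import pickle;pickle.dump({k:v for k,v in im.items()},open(sys.argv[1]+'.pkl','wb'))
E
python3 b.py b.png tweezers tweezers_grip tweezers_mouth plate_l plate_r rest
```

```text
[401.9 173.4 445. ] [[ 0.3  0.9  0.3]
 [ 1.  -0.3 -0.1]
 [-0.   0.3 -1. ]]
tweezers 0.69 [255.6 145.3] [452.7 161.3  29. ]
tweezers 0.51 [295.2 257.6] [617.  171.7  29. ]
tweezers_mouth 0.5 [293.2 256.1] [614.  169.6  29. ]
plate_l 0.93 [293.4 255.3] [612.9 170.2  29. ]
plate_l 0.86 [332.8 240. ] [605.5 227.5  29. ]
plate_r 0.93 [293.4 255.3] [612.9 170.2  29. ]
plate_r 0.86 [332.8 240. ] [605.5 227.5  29. ]
rest 0.74 [252.  138.8] [446.5 158.2   0. ]
```

View pics/b.png

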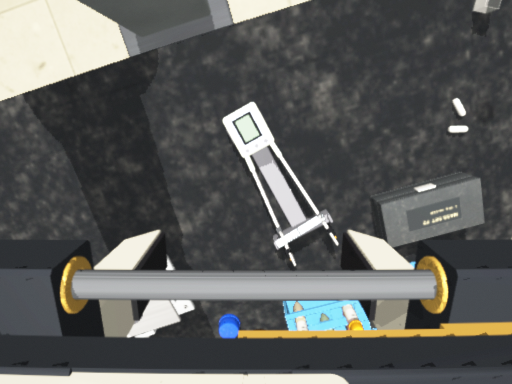

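>>> {"op": "step_arm", "data": {
  "steps": [
    [[0.5,-1,0],[0,0,0],1],
    [[0.5,-1,0],[0,0,0],1],
    [[0.5,-1,0],[0,0,0],1],
    [[0.5,-1,0],[0,0,0],1],
    [[0.5,-1,0],[0,0,0],1],
    [[0.5,-1,0],[0,0,0],1]
  ]
}}

```text
time: 3.82
tool_pos: [549.5, -2.6, 300.5]
ee_rot: [0.143, 0.99, -0.001, 0.0]
ft_force: [-0.4, 0.3, -0.3]
width: 91.6
finger_force: 0.0
```

>>> {"op": "step_arm", "data": {
  "steps": [
    [[0.3,-0.7,0],[0,0,0],1],
    [[0.3,-0.7,0],[0,0,0],1],
    [[0.3,-0.7,0],[0,0,0],1],
    [[0.3,-0.7,0],[0,0,0],1],
    [[0.3,-0.7,0],[0,0,0],1],
    [[0.3,-0.7,0],[0,0,0],1]
  ]
}}

```text
time: 4.32
tool_pos: [593.9, -102.6, 300.3]
ee_rot: [0.14, 0.99, 0.001, -0.0]
ft_force: [-0.4, 0.6, -0.1]
width: 92.0
finger_force: 0.0
```

The view shows the tweezers with the meter body at (247,128), the plates at (292,256) and (333,240), and the cross saddle and scale at about (303,230). The area around the grip is clear.

```bash
python3 b.py c.png stage knob_grip sample_mid
```

```text
[522.6 -82.1 445. ] [[ 0.3  0.9  0.3]
 [ 1.  -0.3 -0.1]
 [ 0.   0.3 -1. ]]
stage 0.69 [279.9 178.6] [630.4 -75.    0. ]
knob_grip 0.72 [221.6 217.2] [ 642.3 -157.1   63. ]
sample_mid 0.78 [277.6 191.8] [630.1 -82.8  63. ]
sample_mid 0.45 [82.6 48.8] [ 416.3 -244.5   63. ]
```

View pics/c.png

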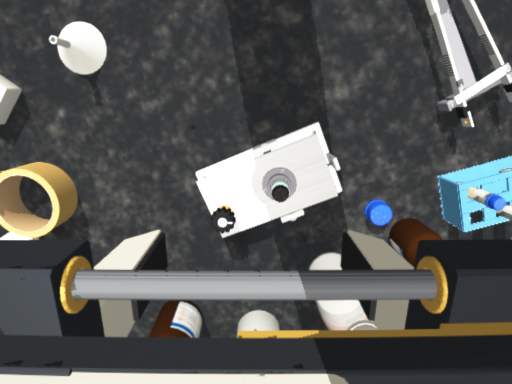

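The stage is centred near (275,182), with the knob at (222,218), the vial at (280,186) and the index post at (335,162). There is free bench on the robot side of it.

```bash
cat > st.py <<'E'
from h import *
np.set_printoptions(precision=2,suppress=True)
im=shot('wrist')
m=ctrl.cut_out('stage',im)[0]['mask'].astype(bool); P=cloud(im,m)
print(len(P),np.percentile(P[:,2],[2,20,50,80,98]))
g=im['frame'].min(2)
for c in ('platform','knob_grip','sample'):
    r=ctrl.cut_out(c,im)
    if r:
        Q=cloud(im,r[0]['mask']); print(c,r[0]['p'],r[0]['xy'],len(Q),np.median(Q,0),np.percentile(Q[:,2],[5,50,95]))
        if c=='platform': m=m|r[0]['mask']
        if c=='knob_grip':
            T=Q[Q[:,2]>68]; (x,y),rad=cv2.minEnclosingCircle(T[:,:2].astype(np.float32)); print('knob top',x,y,rad,T[:,:2].mean(0))
        if c=='sample':
            T=Q[Q[:,2]>82]; print('cap',cv2.minEnclosingCircle(T[:,:2].astype(np.float32)),T[:,:2].mean(0))
P=cloud(im,m)
T=P[(P[:,2]>30)&(P[:,2]<46)]
print('rect',cv2.minAreaRect(T[:,:2].astype(np.float32)))
# plane
for _ in range(4):
    A=np.c_[T[:,:2]-[630,-80],np.ones(len(T))]; s=np.linalg.lstsq(A,T[:,2],rcond=None)[0]; T=T[abs(A@s-T[:,2])<1.5]
print('plane',s,len(T))
L=P[P[:,2]<46]; print('rect all',cv2.minAreaRect(L[:,:2].astype(np.float32)))
k=ctrl.landmark_of('knob_grip',im)[0]['xy']; k=np.round(k).astype(int)
save(im,'k.png',(k[0]-40,k[1]-30,k[0]+120,k[1]+40) if 0 else (170,110,350,245),4)
E
python3 st.py
```

```text
9867 [10.47 36.26 39.55 43.11 85.33]
platform 0.62 [273.0, 184.7] 7633 [621.75 -87.35  40.38] [35.92 40.38 57.69]
knob_grip 0.77 [270.2, 181.4] 9984 [618.52 -87.    39.51] [11.06 39.51 72.15]
knob top 635.752685546875 -119.76451873779297 52.05168533325195 [ 635.31 -123.71]
sample 0.69 [277.7, 190.4] 393 [621.45 -79.61  85.35] [51.19 85.35 89.32]
cap ((625.9537353515625, -80.15223693847656), 9.637845039367676) [625.09 -80.4 ]
rect ((627.0457763671875, -90.3992691040039), (107.77717590332031, 171.88485717773438), 5.62614107131958)
plane [-0.01  0.05 40.26] 6235
rect all ((628.7742919921875, -94.83821105957031), (110.6776123046875, 190.47776794433594), 5.28870964050293)
```

View pics/k.png

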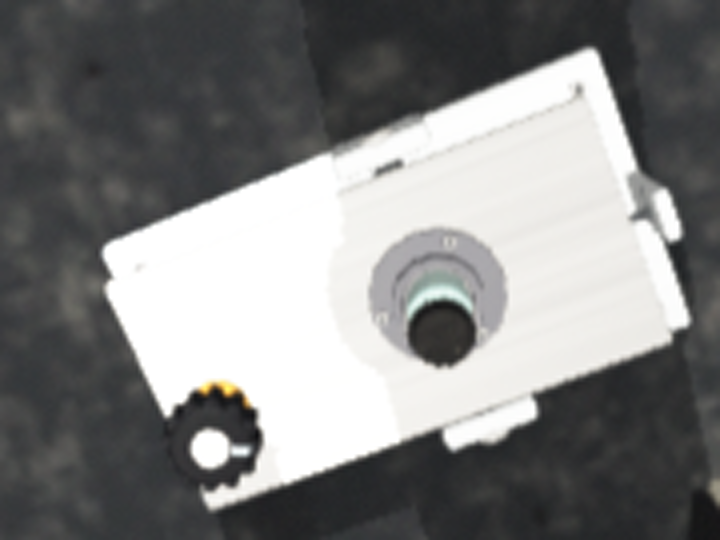

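The crop shows the knob's top at about crop (213,445), its light line pointing image-right, so the knob is at roughly -1.2 rad. The vial cap is at crop (441,330), and the pointer and post are at (650,205).

```bash
python3 - <<'E'
from h import *
import pickle
np.set_printoptions(precision=2,suppress=True)
im=pickle.load(open('c.png.pkl','rb'))
f=lambda x,y,z:at_z(im,(170+x/4-.4,110+y/4-.4),z)[0]
print(im['fx'])
for c in ((214,438),(213,442),(213,447)): print('knob',f(*c,72))
print('cap top',f(441,331,88))
a,b=f(214,508,36),f(668,340,43);d=b-a;print('platform far edge yaw',np.degrees(np.arctan2(-d[0],d[1])),a,b)
for z in (15,20,30):
    a,b=f(105,245,z),f(595,48,z);d=b-a;print('base near edge yaw',z,np.degrees(np.arctan2(-d[0],d[1])),np.hypot(*d[:2]),a,b)
a,b=f(213,447,72),f(252,450,72);d=b-a;print('line dir',np.degrees(np.arctan2(d[1],d[0])))
# depth lookups
for x,y in ((110,250),(600,50),(150,250),(590,110)): print(im['z_map'][110+y//4,170+x//4], cloud(im,np.pad([[True]],((110+y//4,383-110-y//4),(170+x//4,511-170-x//4)))))
E
```

```text
329.86217932320335
knob [ 642.3  -154.34   72.  ]
knob [ 643.43 -155.01   72.  ]
knob [ 644.95 -155.49   72.  ]
cap top [624.34 -80.47  88.  ]
platform far edge yaw 6.414904088589109 [ 677.54 -168.78   36.  ] [659.89 -11.75  43.  ]
base near edge yaw 15 5.891270446939089 171.84140367380786 [ 585.73 -179.82   15.  ] [568.1   -8.88  15.  ]
base near edge yaw 20 5.891270446939105 169.84344489026685 [ 585.   -178.68   20.  ] [567.57  -9.73  20.  ]
base near edge yaw 30 5.891270446939062 165.84752732318478 [ 583.53 -176.41   30.  ] [566.51 -11.44  30.  ]
line dir 69.33080002495264
441.64404 [[ 588.17 -179.64   11.45]]
433.00577 [[570.58  -4.68   1.94]]
440.43805 [[ 591.69 -166.51   12.64]]
398.88354 [[582.65 -19.18  41.85]]
```

>>> {"op": "step_arm", "data": {
  "steps": [
    [[0.33,-0.34,-0.9],[0,0,0.8],0.55],
    [[0.33,-0.34,-0.9],[0,0,0.8],0.55],
    [[0.33,-0.34,-0.9],[0,0,0.8],0.55],
    [[0.33,-0.34,-0.9],[0,0,0.8],0.55],
    [[0.33,-0.34,-0.9],[0,0,0.8],0.55],
    [[0.33,-0.34,-0.9],[0,0,0.8],0.55],
    [[0.33,-0.34,-0.9],[0,0,0.8],0.55],
    [[0.33,-0.34,-0.9],[0,0,0.8],0.55]
  ]
}}

```text
time: 5.48
tool_pos: [644.0, -155.4, 166.7]
ee_rot: [-0.17, 0.985, -0.0, 0.001]
ft_force: [0.1, -0.7, -0.3]
width: 50.9
finger_force: 0.0
```

```bash
cat > d.py <<'E'
from h import *
import sys
np.set_printoptions(precision=3,suppress=True)
o=ctrl.get_obs();M=R.from_quat(o['ee_rot']).as_matrix()
print(o['time'],o['tool_pos'],o['joint_positions'],'yaw_y',np.degrees(np.arctan2(M[1,1],M[0,1])),'z',M[:,2],o['width'],o['finger_force'],o['ft_force'],o['moment'])
E
python3 d.py; python3 b.py d.png knob_grip
```

```text
5.4833 [ 644.017 -155.448  166.713] [-0.022  0.564  0.277  1.579 -0.173  1.021  2.218] yaw_y 109.63098281327386 z [ 0.002  0.    -1.   ] 50.86595066595666 0.0 [ 0.119 -0.746 -0.255] [ 0.046  0.026 -0.029]
[ 573.8 -180.3  311.3] [[-0.3  0.9  0.3]
 [ 0.9  0.3  0.1]
 [-0.   0.3 -1. ]]
knob_grip 0.87 [249.1 198.6] [ 644.2 -159.    63. ]
```

View pics/d.png

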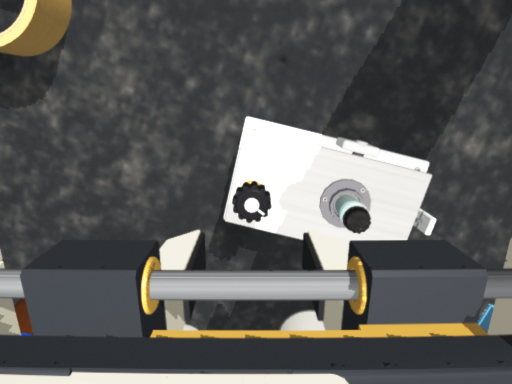

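The wrist view shows the knob centred at about (252,203) with its line pointing right and slightly down. The fingers stay clear of the vial, whose cap is at (357,219).

```bash
python3 - <<'E'
from h import *
import pickle
im=pickle.load(open('d.png.pkl','rb'))
for p in ((252,203),(252,202),(252,205)): print(at_z(im,p,72)[0])
print('cap',at_z(im,(357,219),88)[0])
d=at_z(im,(265,213),72)-at_z(im,(252,205),72);print(np.degrees(np.arctan2(d[0,1],d[0,0])))
E
```

```text
[ 644.19859631 -156.51009692   72.        ]
[ 643.45032094 -156.77640398   72.        ]
[ 645.69911754 -155.97607221   72.        ]
cap [625.39907731 -82.73130816  88.        ]
76.81054193656483
```

>>> {"op": "step_arm", "data": {
  "steps": [
    [[0,-0.003,-0.35],[0,0,0],0.55],
    [[0,-0.003,-0.6],[0,0,0],0.55],
    [[0,-0.003,-0.71],[0,0,0],0.55],
    [[0,-0.003,-0.71],[0,0,0],0.55],
    [[0,-0.003,-0.71],[0,0,0],0.55],
    [[0,-0.003,-0.71],[0,0,0],0.55]
  ],
  "grip_force": 25
}}

```text
time: 6.08
tool_pos: [644.9, -156.3, 61.4]
ee_rot: [-0.172, 0.985, -0.001, 0.001]
ft_force: [-0.1, 1.0, 0.2]
width: 50.5
finger_force: 0.0
```

>>> {"op": "step_arm", "data": {
  "steps": [
    [[0,0,0],[0,0,0],0.1],
    [[0,0,0],[0,0,0],0.1],
    [[0,0,0],[0,0,0],0.1],
    [[0,0,0],[0,0,0],0.1],
    [[0,0,0],[0,0,0],0.1],
    [[0,0,0],[0,0,0],0.1]
  ]
}}

```text
time: 6.58
tool_pos: [644.5, -157.1, 60.4]
ee_rot: [-0.172, 0.985, -0.001, 0.001]
ft_force: [1.2, -2.1, 6.9]
width: 29.6
finger_force: 25.0
```

```bash
python3 d.py
```

```text
6.5833 [ 644.526 -157.123   60.394] [ 0.002  0.681  0.243  1.664 -0.208  0.819  2.251] yaw_y 109.81354461207019 z [ 0.003 -0.001 -1.   ] 29.57290404326946 25.000816583633423 [ 1.18  -2.133  6.868] [-0.443 -0.073  0.006]
```

>>> {"op": "step_arm", "data": {
  "steps": [
    [[0,0,0],[0,0,-0.12],0.1],
    [[0,0,0],[0,0,-0.25],0.1],
    [[0,0,0],[0,0,-0.37],0.1],
    [[0,0,0],[0,0,-0.5],0.1],
    [[0,0,0],[0,0,-0.62],0.1],
    [[0,0,0],[0,0,-0.75],0.1],
    [[0,0,0],[0,0,-0.87],0.1],
    [[0,0,0],[0,0,-1],0.1],
    [[0,0,0],[0,0,-1],0.1]
  ]
}}

```text
time: 7.33
tool_pos: [644.6, -156.1, 60.4]
ee_rot: [0.221, 0.975, 0.0, 0.001]
ft_force: [0.9, 0.1, 7.6]
width: 29.3
finger_force: 25.0
```

>>> {"op": "step_arm", "data": {
  "steps": [
    [[0,0,0],[0,0,-0.12],0.1],
    [[0,0,0],[0,0,-0.25],0.1],
    [[0,0,0],[0,0,-0.35],0.1],
    [[0,0,0],[0,0,-0.35],0.1],
    [[0,0,0],[0,0,-0.35],0.1]
  ]
}}

```text
time: 7.75
tool_pos: [644.8, -155.8, 60.4]
ee_rot: [0.349, 0.937, 0.0, 0.001]
ft_force: [1.1, 0.1, 7.7]
width: 29.3
finger_force: 25.0
```

```bash
python3 d.py; python3 - <<'E'
from h import *
import pickle
np.set_printoptions(precision=3,suppress=True)
f=np.load
im=shot('wrist'); save(im,'e.png',(100,40,500,300),2)
v,u=np.nonzero(im['z_map']>0);P=cloud(im,np.ones((384,512),bool))
c,s=np.cos(.107),np.sin(.107)
L=(P[:,:2]-[625.3,-77.5])@np.array([[c,-s],[s,c]])
k=(abs(L[:,0])<40)&(abs(L[:,1])<75)&(P[:,2]>30)&(P[:,2]<48)&(np.hypot(*L.T)>20)
L=L[k];z=P[k,2]
for _ in range(4):
    A=np.c_[L,np.ones(len(L))];q=np.linalg.lstsq(A,z,rcond=None)[0];g=abs(A@q-z)<1;L=L[g];z=z[g]
print('plane',q,len(z),L.min(0),L.max(0))
E
```

```text
7.75 [ 644.79  -155.814   60.383] [-0.176  0.725  0.531  1.68  -0.46   0.86   1.406] yaw_y 49.08765125774631 z [ 0.003  0.    -1.   ] 29.265881147690923 25.00124752521515 [1.069 0.145 7.724] [ 0.132 -0.128 -0.075]
plane [-0.001  0.002 40.626] 30356 [-40.    -74.989] [39.999 70.862]
```

View pics/e.png

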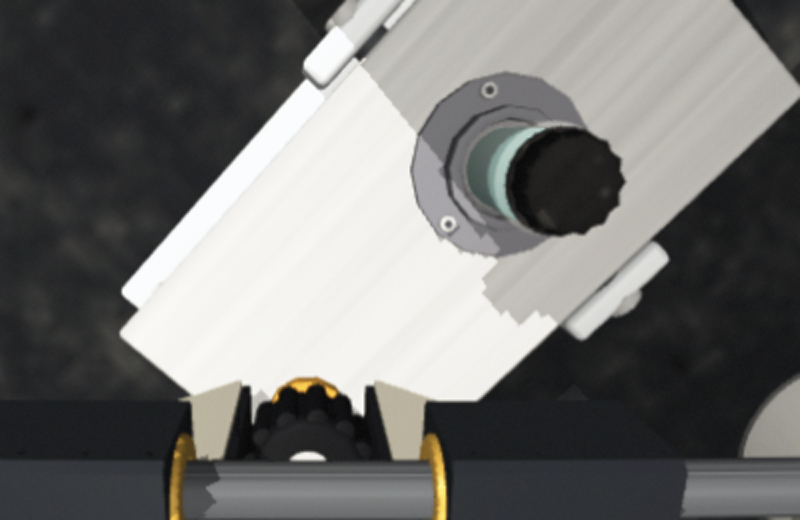

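The crop shows the knob held between the fingers at the bottom (310,430) and the platform looking flat. The vial stands clear with its cap at (565,180).

```bash
cat > lv.py <<'E'
from h import *
import pickle
np.set_printoptions(precision=4,suppress=True)
c,s=np.cos(.107),np.sin(.107)
def fit(L,z,t):
    for _ in range(6):
        A=np.c_[L,np.ones(len(L))];q=np.linalg.lstsq(A,z,rcond=None)[0];g=abs(A@q-z)<t;L=L[g];z=z[g]
    return q,len(z)
def lv(im):
    P=cloud(im,np.ones((384,512),bool)); L=(P[:,:2]-[625.3,-77.5])@np.array([[c,-s],[s,c]])
    k=(abs(L[:,0])<38)&(abs(L[:,1])<74)&(P[:,2]>30)&(P[:,2]<48)&(np.hypot(*L.T)>20)&(np.hypot(L[:,0]-10,L[:,1]+80)>25)
    b=abs(P[:,2])<6
    print('platform',*fit(L[k],P[k,2],1),'bench',*fit(L[b],P[b,2],2))
if __name__=='__main__':
    for n in 'cd': lv(pickle.load(open(n+'.png.pkl','rb')))
    lv(shot('wrist')); lv(shot('scene'))
E
python3 lv.py
```

```text
platform [-0.0026  0.0493 40.4933] 3912 bench [-0.0018 -0.0002  0.5528] 102567
platform [-0.0024  0.0499 40.5857] 7972 bench [-0.0018 -0.0004  0.5787] 108017
platform [-0.0016  0.0025 40.6508] 27329 bench [-0.0017 -0.0004  0.6415] 78209
platform [-0.0061  0.0026 40.2957] 174 bench [-0.0002 -0.0008 -0.2336] 44517
```

>>> {"op": "step_arm", "data": {
  "steps": [
    [[0,0,0],[0,0,-0.04],0.1],
    [[0,0,0],[0,0,-0.08],0.1],
    [[0,0,0],[0,0,-0.08],0.1],
    [[0,0,0],[0,0,-0.08],0.1],
    [[0,0,0],[0,0,-0.08],0.1]
  ]
}}

```text
time: 8.32
tool_pos: [644.9, -155.8, 60.4]
ee_rot: [0.378, 0.926, 0.001, 0.001]
ft_force: [0.8, 1.3, 7.1]
width: 29.2
finger_force: 25.0
```

```bash
python3 d.py; python3 lv.py | tail -2
```

```text
8.3167 [ 644.863 -155.753   60.385] [-0.186  0.729  0.547  1.681 -0.475  0.864  1.356] yaw_y 45.52274091971453 z [ 0.003  0.    -1.   ] 29.20384862404232 25.00106245279312 [0.761 1.342 7.132] [ 0.131 -0.195 -0.058]
platform [-0.0018 -0.0002 40.6388] 27187 bench [-0.0017 -0.0004  0.6376] 79282
platform [ 0.0047 -0.0008 40.4171] 150 bench [-0.0002 -0.0007 -0.2408] 44479
```

Level agrees with the bench reference. I'll release, lift and check again.

>>> {"op": "step_arm", "data": {
  "steps": [
    [[0,0,0],[0,0,0],0.55],
    [[0,0,0],[0,0,0],0.55],
    [[0,0,0],[0,0,0],0.55],
    [[0,0,0],[0,0,0],0.55],
    [[0,0,0.25],[0,0,0],0.55],
    [[0,0,0.5],[0,0,0],0.55],
    [[0,0,0.75],[0,0,0],0.55],
    [[0,0,1],[0,0,0],0.55],
    [[0,0,1],[0,0,0],0.55]
  ]
}}

```text
time: 9.17
tool_pos: [646.5, -157.9, 216.8]
ee_rot: [0.379, 0.925, 0.001, 0.005]
ft_force: [1.7, -1.5, 0.8]
width: 50.8
finger_force: 0.0
```

>>> {"op": "step_arm", "data": {
  "steps": [
    [[-0.6,0.5,0.4],[0,0,0.3],0.55],
    [[-0.6,0.5,0.4],[0,0,0.3],0.55],
    [[-0.6,0.5,0.4],[0,0,0.3],0.55],
    [[-0.6,0.5,0.4],[0,0,0.3],0.55],
    [[-0.6,0.5,0.4],[0,0,0.3],0.55],
    [[-0.6,0.5,0.4],[0,0,0.3],0.55],
    [[-0.6,0.5,0.4],[0,0,0.3],0.55]
  ]
}}

```text
time: 9.75
tool_pos: [553.9, -81.8, 268.4]
ee_rot: [0.268, 0.964, -0.0, -0.0]
ft_force: [0.4, -0.5, -0.6]
width: 50.7
finger_force: 0.0
```

```bash
python3 d.py; python3 lv.py | tail -2; python3 b.py f.png sample_mid stage knob_grip; python3 - <<'E'
import cv2
f=cv2.imread('pics/f.png');cv2.imwrite('pics/f2.png',cv2.resize(f[60:300,150:470],None,fx=2.5,fy=2.5,interpolation=2))
E
```

```text
9.75 [553.876 -81.812 268.448] [-0.417  0.335  0.631  1.732 -0.214  1.144  1.305] yaw_y 58.95163421503739 z [-0.    -0.001 -1.   ] 50.661557226182644 0.0 [ 0.359 -0.525 -0.58 ] [-0.016 -0.015 -0.045]
platform [-0.0013 -0.0006 40.3923] 4237 bench [-0.0017 -0.0003  0.5138] 102542
platform [ 0.0014 -0.001  40.468 ] 244 bench [-0.0002 -0.0007 -0.2137] 45973
[490.4 -43.4 412.9] [[ 0.5  0.8  0.2]
 [ 0.9 -0.5 -0.1]
 [-0.   0.3 -1. ]]
sample_mid 0.98 [290.1 225.5] [626.5 -78.2  63. ]
stage 0.97 [284.9 207.8] [625.8 -78.2   0. ]
knob_grip 0.6 [239.1 271.3] [ 646.  -158.2   63. ]
```

View pics/f2.png

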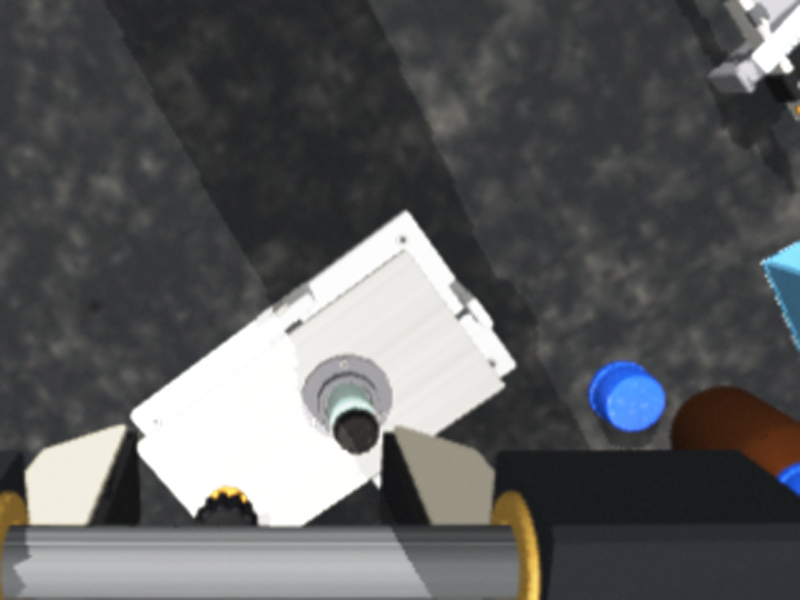

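The platform is level: the pointer meets the post at crop (465,300), and the plane fit matches the bench. Next, the tweezers.

>>> {"op": "step_arm", "data": {
  "steps": [
    [[-0.15,0.87,0],[0,0,0.5],1],
    [[-0.15,0.87,0],[0,0,0.5],1],
    [[-0.15,0.87,0],[0,0,0.5],1],
    [[-0.15,0.87,0],[0,0,0.5],1],
    [[-0.15,0.87,0],[0,0,0.5],1],
    [[-0.15,0.87,0],[0,0,0.5],1]
  ]
}}

```text
time: 10.55
tool_pos: [531.1, 49.5, 269.0]
ee_rot: [0.074, 0.997, -0.0, -0.0]
ft_force: [0.1, -0.8, 0.6]
width: 85.9
finger_force: 0.0
```

>>> {"op": "step_arm", "data": {
  "steps": [
    [[-0.15,0.87,-0.1],[0,0,0.49],1],
    [[-0.15,0.87,-0.1],[0,0,0.49],1],
    [[-0.15,0.87,-0.1],[0,0,0.49],1],
    [[-0.15,0.87,-0.1],[0,0,0.49],1],
    [[-0.15,0.87,-0.1],[0,0,0.49],1],
    [[-0.15,0.87,-0.1],[0,0,0.49],1],
    [[-0.15,0.87,-0.1],[0,0,0.49],1]
  ]
}}

```text
time: 11.13
tool_pos: [509.4, 177.5, 254.2]
ee_rot: [-0.116, 0.993, -0.001, 0.0]
ft_force: [0.3, -0.2, 0.2]
width: 91.6
finger_force: 0.0
```

```bash
python3 d.py; python3 b.py g.png tweezers tweezers_grip tweezers_mouth plate_l plate_r rest; python3 - <<'E'
import cv2
f=cv2.imread('pics/g.png');cv2.imwrite('pics/g2.png',cv2.resize(f[40:260,130:390],None,fx=2.7,fy=2.7,interpolation=2))
E
```

```text
11.1333 [509.357 177.451 254.171] [-0.726  0.287  0.375  1.787 -0.116  1.089  1.491] yaw_y 103.28308604233628 z [ 0.    -0.001 -1.   ] 91.63405475811062 0.0 [ 0.282 -0.246  0.236] [-0.013  0.011 -0.022]
[437.  160.7 398.9] [[-0.2  0.9  0.3]
 [ 1.   0.2  0.1]
 [-0.   0.3 -1. ]]
tweezers 0.59 [251.4 118.4] [454.5 161.9  29. ]
plate_l 0.56 [  4.9 223.7] [ 644.4 -103.2   29. ]
plate_r 0.56 [  4.9 223.7] [ 644.4 -103.2   29. ]
```

View pics/g2.png

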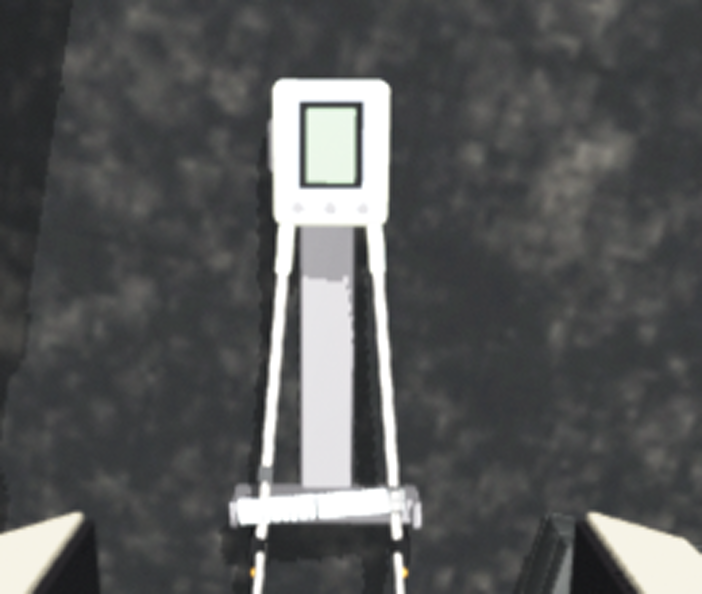

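The tweezers lie nearly in line with the tool. In the crop, the body spans columns 275–388 and rows 80–225, the arms are at columns 263 and 397 by row 500, and the cross saddle and scale are at row 507.

```bash
python3 - <<'E'
from h import *
import pickle
np.set_printoptions(precision=2,suppress=True)
im=pickle.load(open('g.png.pkl','rb'))
q=lambda x,y:(130+x/2.7-.3,40+y/2.7-.3)
f=lambda x,y,z:at_z(im,q(x,y),z)[0]
# body by depth
P=cloud(im,np.ones((384,512),bool)); m=np.zeros((384,512),bool);m[60:135,225:280]=1
B=cloud(im,m);print(np.percentile(B[:,2],[5,30,60,90,99]))
T=B[B[:,2]>np.percentile(B[:,2],99)-3]; T=B[B[:,2]>25];r=cv2.minAreaRect(T[:,:2].astype(np.float32));zt=np.median(T[:,2]);print('body rect',r,zt)
a,b=f(285,245,36),f(375,245,36);c,d=f(264,480,36),f(395,480,36)
m1,m2=(a+b)/2,(c+d)/2;print(a,b,c,d,np.hypot(*(a-b)[:2]),np.hypot(*(c-d)[:2]));v=m2-m1;print('yaw',np.degrees(np.arctan2(v[1],v[0])),m1,m2)
print('body front',f(331,225,zt),'back',f(331,80,zt),'sides',f(275,150,zt),f(388,150,zt))
m=np.zeros((384,512),bool);m[215:240,205:300]=1
B=cloud(im,m);B=B[(B[:,2]>18)];print('cross',np.percentile(B[:,2],[5,50,95]),B[:,:2].mean(0),cv2.minAreaRect(B[:,:2].astype(np.float32)))
E
```

```text
[-0.15  1.72 32.28 33.99 35.14]
body rect ((438.11810302734375, 158.68592834472656), (66.86267852783203, 45.9809455871582), 13.318904876708984) 32.92083080401301
[470.62 147.78  36.  ] [462.3  182.94  36.  ] [570.35 160.52  36.  ] [557.29 215.57  36.  ] 36.139549806095445 56.577569755856295
yaw 13.115712958918415 [466.46 165.36  36.  ] [563.82 188.04  36.  ]
body front [458.89 163.97  32.92] back [405.2  151.32  32.92] sides [435.68 135.82  32.92] [425.42 179.18  32.92]
cross [21.56 38.3  40.05] [576.8  190.08] ((577.6104125976562, 189.22117614746094), (34.9352912902832, 85.10836029052734), 12.369147300720215)
```

>>> {"op": "step_arm", "data": {
  "steps": [
    [[0.19,0.03,-0.3],[0,0,0],1],
    [[0.19,0.03,-0.55],[0,0,0],1],
    [[0.19,0.03,-0.8],[0,0,0],1],
    [[0.19,0.03,-1],[0,0,0],1],
    [[0.19,0.03,-1],[0,0,0],1],
    [[0.19,0.03,-1],[0,0,0],1],
    [[0.19,0.03,-1],[0,0,0],1]
  ]
}}

```text
time: 12.07
tool_pos: [538.2, 184.6, 105.9]
ee_rot: [-0.118, 0.993, 0.0, 0.001]
ft_force: [0.9, 0.2, -0.1]
width: 91.8
finger_force: 0.0
```

```bash
python3 d.py
```

```text
12.0667 [538.159 184.567 105.927] [-0.656  0.502  0.323  1.884 -0.217  0.788  1.591] yaw_y 103.53191399216776 z [ 0.002  0.001 -1.   ] 91.80201554908726 0.0 [ 0.949  0.224 -0.139] [ 0.022  0.017 -0.027]
```

>>> {"op": "step_arm", "data": {
  "steps": [
    [[0,-0.013,-0.2],[0,0,-0.008],1],
    [[0,-0.013,-0.4],[0,0,-0.008],1],
    [[0,-0.013,-0.53],[0,0,-0.008],1],
    [[0,-0.013,-0.53],[0,0,-0.008],1],
    [[0,-0.013,-0.53],[0,0,-0.008],1],
    [[0,-0.013,-0.53],[0,0,-0.008],1]
  ]
}}

```text
time: 12.57
tool_pos: [538.8, 183.1, 27.1]
ee_rot: [-0.115, 0.993, 0.001, 0.002]
ft_force: [-0.5, -0.1, 1.1]
width: 91.4
finger_force: 0.0
```

```bash
python3 d.py
```

```text
12.5667 [538.779 183.072  27.133] [-0.615  0.616  0.275  1.935 -0.272  0.623  1.634] yaw_y 103.18584642302847 z [ 0.003  0.002 -1.   ] 91.44376944857406 0.0 [-0.493 -0.092  1.094] [0.074 0.009 0.021]
```

>>> {"op": "step_arm", "data": {
  "steps": [
    [[-0.005,-0.004,-0.015],[0,0,0],1],
    [[-0.005,-0.004,-0.015],[0,0,0],0.8],
    [[-0.005,-0.004,-0.015],[0,0,0],0.6],
    [[-0.005,-0.004,-0.015],[0,0,0],0.53],
    [[-0.005,-0.004,-0.015],[0,0,0],0.49],
    [[-0.005,-0.004,-0.015],[0,0,0],0.49],
    [[-0.005,-0.004,-0.015],[0,0,0],0.49],
    [[-0.005,-0.004,-0.015],[0,0,0],0.49]
  ],
  "grip_force": 25
}}

```text
time: 13.23
tool_pos: [536.3, 181.8, 22.3]
ee_rot: [-0.115, 0.993, 0.0, 0.0]
ft_force: [-0.7, -0.8, 1.6]
width: 49.7
finger_force: 5.9
```

```bash
python3 d.py
```

```text
13.2333 [536.267 181.825  22.335] [-0.613  0.621  0.272  1.94  -0.274  0.615  1.636] yaw_y 103.18624003866158 z [ 0.  0. -1.] 49.698124585556194 5.925471429836762 [-0.706 -0.784  1.556] [0.015 0.011 0.02 ]
```

>>> {"op": "step_arm", "data": {
  "steps": [
    [[0,0,0],[0,0,0],0.47],
    [[0,0,0],[0,0,0],0.47],
    [[0,0,0],[0,0,0],0.47],
    [[0,0,0],[0,0,0],0.47],
    [[0,0,0],[0,0,0],0.47],
    [[0,0,0],[0,0,0],0.47]
  ]
}}

```text
time: 13.73
tool_pos: [536.3, 181.8, 22.3]
ee_rot: [-0.115, 0.993, 0.0, 0.0]
ft_force: [-0.1, 0.1, 0.6]
width: 43.1
finger_force: 8.8
```

```bash
python3 d.py
```

```text
13.7333 [536.25  181.847  22.327] [-0.613  0.621  0.271  1.94  -0.274  0.615  1.636] yaw_y 103.18802193026657 z [ 0.  0. -1.] 43.13118040437187 8.800821751356125 [-0.078  0.143  0.603] [ 0.029 -0.019 -0.003]
```

>>> {"op": "step_arm", "data": {
  "steps": [
    [[0,0,0.03],[0,0,0],0.47],
    [[0,0,0.1],[0,0,0],0.47],
    [[0,0,0.25],[0,0,0],0.47],
    [[0,0,0.45],[0,0,0],0.47],
    [[0,0,0.65],[0,0,0],0.47],
    [[0,0,0.7],[0,0,0],0.47],
    [[0,0,0.7],[0,0,0],0.47],
    [[0,0,0.7],[0,0,0],0.47],
    [[0,0,0.7],[0,0,0],0.47]
  ]
}}

```text
time: 14.48
tool_pos: [535.3, 181.7, 126.4]
ee_rot: [-0.115, 0.993, -0.0, -0.001]
ft_force: [0.8, -0.5, -1.3]
width: 43.8
finger_force: 8.6
```

```bash
python3 d.py; cat > tw.py <<'E'
from h import *
import sys
np.set_printoptions(precision=1,suppress=True)
# tweezers as seen, in tool coordinates
o=ctrl.get_obs();Rm=R.from_quat(o['ee_rot']).as_matrix();p=np.array(o['tool_pos'])
for n in sys.argv[2:]:
    im=shot(n)
    for q in ('tweezers','tweezers_grip','tweezers_mouth','plate_l','plate_r'):
        for l in ctrl.landmark_of(q,im)[:2]:
            X=at_z(im,l['xy'],p[2]+6.7)[0];print(n,q,round(l['p'],2),np.array(l['xy']),X,'tool',Rm.T@(X-p))
    save(im,sys.argv[1]+n+'.png')
    import pickle;pickle.dump((im,p,Rm),open(sys.argv[1]+n+'.pkl','wb'))
E
python3 tw.py h wrist scene top
```

```text
14.4833 [535.339 181.692 126.424] [-0.666  0.472  0.339  1.872 -0.206  0.833  1.579] yaw_y 103.19537772814634 z [-0.002 -0.001 -1.   ] 43.76914131070295 8.558202534914017 [ 0.807 -0.484 -1.298] [0.035 0.008 0.026]
wrist tweezers 0.77 [250.8  68.9] [451.  160.9 133.1] tool [86.9 -1.  -6.6]
scene tweezers 0.59 [180.5 143. ] [445.5 158.  133.1] tool [92.9 -2.6 -6.5]
scene tweezers_grip 0.72 [204.7 133.2] [539.1 186.9 133.1] tool [-4.8  4.2 -6.7]
scene tweezers_mouth 0.89 [219.4 129.3] [594.  191.9 133.1] tool [-59.5  -3.5  -6.8]
scene plate_l 0.41 [223.8 128.2] [610.7 193.  133.1] tool [-75.9  -6.2  -6.8]
scene plate_r 0.41 [223.8 128.2] [610.7 193.  133.1] tool [-75.9  -6.2  -6.8]
top tweezers 0.79 [141.1 228.1] [446.7 164.5 133.1] tool [90.2  3.5 -6.5]
top tweezers_grip 0.88 [132.2 193.5] [534.9 188.  133.1] tool [-1.   6.2 -6.7]
top tweezers_mouth 0.66 [127.5 167.1] [603.2 200.7 133.1] tool [-70.4   3.1  -6.8]
top plate_l 0.5 [134.7 159.1] [623.7 182.7 133.1] tool [-86.3 -19.2  -6.8]
top plate_l 0.18 [233.2 167.7] [597.2 -70.1 133.1] tool [  -2.8 -259.3   -6.7]
top plate_r 0.5 [134.7 159.1] [623.7 182.7 133.1] tool [-86.3 -19.2  -6.8]
top plate_r 0.18 [233.2 167.7] [597.2 -70.1 133.1] tool [  -2.8 -259.3   -6.7]
```

View pics/hwrist.png

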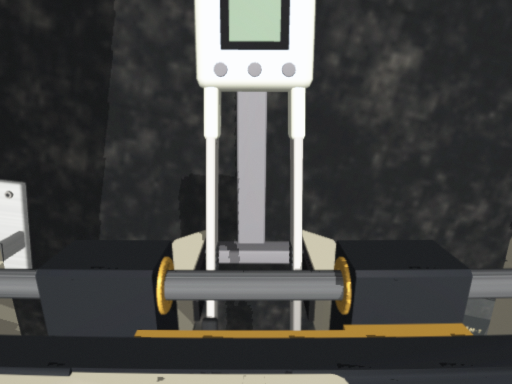

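The tweezers are held level between the fingers: body front edge at row 88, arms at columns 212 and 298, symmetric about column 255, clear of the rest. I'll fit the in-hand pose numerically.

```bash
cat > ih.py <<'E'
from h import *
import pickle,sys
np.set_printoptions(precision=4,suppress=True)
sys.path.insert(0,'.')
from lv import fit
def ih(im,p,Rm,reg):
    m=np.zeros((384,512),bool);m[reg]=1
    Q=(cloud(im,m)-p)@Rm   # tool coords
    z=np.median(Q[:,2]); Q=Q[abs(Q[:,2]-z)<6]
    q=fit(Q[:,:2]-[100,0],Q[:,2],.8);print('body plane (slope toolx, tooly, z)',q)
    return z
if __name__=='__main__':
    g=pickle.load(open('g.png.pkl','rb'));T=g['C']@np.linalg.inv(np.array(g['mount']))
    ih(g,T[:3,3],T[:3,:3],np.s_[75:120,235:270])
    im,p,Rm=pickle.load(open('hwrist.pkl','rb'))
    z=ih(im,p,Rm,np.s_[5:80,205:305])
    C=np.array(im['mount'])
    def tl(uv,z): d=(ray(im,uv)@C[:3,:3].T)[0];return C[:3,3]+d*((z-C[2,3])/d[2])
    print('front',tl((254.5,88),z),'sides',tl((196,60),z),tl((314,60),z))
    for r in (120,200): print('arm mids',r,[ (tl((a,r),-13.7)+tl((b,r),-13.7))/2 for a,b in (((212.5,297.0),) if r==120 else ((211.5,297),))])
E
python3 ih.py
```

```text
body plane (slope toolx, tooly, z) (array([  0.0394,  -0.0019, 221.7446]), 1023)
body plane (slope toolx, tooly, z) (array([  0.0264,   0.0003, -10.9212]), 5417)
front [ 79.5078   0.4704 -11.0452] sides [ 89.733  -21.745  -11.0452] [ 89.7639  23.0406 -11.0452]
arm mids 120 [array([ 67.5288,   0.5767, -13.7   ])]
arm mids 200 [array([ 35.103 ,   0.4199, -13.7   ])]
```

>>> {"op": "step_arm", "data": {
  "steps": [
    [[-0.05,-0.1,0],[0,0,-0.02],0.47],
    [[-0.1,-0.25,0],[0,0,-0.04],0.47],
    [[-0.15,-0.4,0],[0,0,-0.06],0.47],
    [[-0.2,-0.55,0],[0,0,-0.08],0.47],
    [[-0.25,-0.7,0],[0,0,-0.1],0.47],
    [[-0.3,-0.8,0],[0,0,-0.12],0.47],
    [[-0.35,-0.88,0],[0,0,-0.14],0.47],
    [[-0.4,-0.92,0],[0,0,-0.16],0.47]
  ]
}}

```text
time: 16.05
tool_pos: [475.7, 42.4, 127.4]
ee_rot: [-0.051, 0.999, -0.0, 0.0]
ft_force: [0.2, 0.1, -0.9]
width: 43.2
finger_force: 8.6
```

>>> {"op": "step_arm", "data": {
  "steps": [
    [[0,-0.1,0],[0,0,0],0.47],
    [[0,-0.25,0],[0,0,0],0.47],
    [[0,-0.4,0],[0,0,0],0.47],
    [[0,-0.55,0],[0,0,0],0.47],
    [[0,-0.7,0],[0,0,0],0.47],
    [[0,-0.8,0],[0,0,0],0.47],
    [[0,-0.88,0],[0,0,0],0.47],
    [[0,-0.92,0],[0,0,0],0.47],
    [[0,-0.92,0],[0,0,0],0.47],
    [[0,-0.92,0],[0,0,0],0.47]
  ]
}}

```text
time: 16.88
tool_pos: [476.3, -93.3, 127.3]
ee_rot: [-0.052, 0.999, 0.0, 0.0]
ft_force: [0.3, 0.2, -0.3]
width: 43.0
finger_force: 8.6
```

```bash
python3 d.py; cat >> ih.py <<'E'
    print('now')
    o=ctrl.get_obs();im=shot('wrist');pickle.dump(im,open('now.pkl','wb'))
    w=im['frame'].min(2)>200
    for I in (g,im):
        T=I['C']@np.linalg.inv(np.array(I['mount']));w=I['frame'].min(2)>200
        mm=np.zeros((384,512),bool); mm[(np.s_[60:122,228:276] if I is g else np.s_[3:80,200:310])]=1
        Q=(cloud(I,mm&w)-T[:3,3])@T[:3,:3];Q=Q[abs(Q[:,2]-np.median(Q[:,2]))<4];print(fit(Q[:,:2]-[100,0],Q[:,2],.6),np.ptp(Q[:,0]))
    h=im['frame'][3:95,254].min(1);print('front row',3+np.argmax(np.arange(92)*(h>180)),'mid cols',[(np.nonzero(im['frame'][r,190:320].min(1)>170)[0]+190)[[0,-1]] for r in (80,130,200)])
    print(o['width'])
E
python3 ih.py | tail -5
```

```text
16.8833 [476.311 -93.289 127.29 ] [-0.243  0.362  0.421  2.067 -0.214  0.753  1.986] yaw_y 96.00721018840675 z [-0.     0.001 -1.   ] 43.0278108261012 8.558235615491867 [ 0.298  0.211 -0.341] [ 0.095  0.009 -0.012]
now
(array([  0.0474,   0.0028, 222.1877]), 850) 52.72080038513026
(array([  0.0435,  -0.0001, -10.546 ]), 2881) 27.297231538286837
front row 86 mid cols [array([198, 310]), array([204, 304]), array([206, 300])]
43.0278108261012
```

```bash
python3 - <<'E'
from h import *
import pickle
np.set_printoptions(precision=2,suppress=True)
im=pickle.load(open('f.png.pkl','rb'))
P=cloud(im,np.ones((384,512),bool))
k=(np.hypot(P[:,0]-626,P[:,1]+78)<22)&(P[:,2]>82)&(P[:,2]<95);Q=P[k];zt=np.percentile(Q[:,2],90);T=Q[Q[:,2]>zt-1.5];print('cap',zt,cv2.minEnclosingCircle(T[:,:2].astype(np.float32)),T[:,:2].mean(0),len(T))
k=(np.hypot(P[:,0]-626,P[:,1]+78)<120)&(abs(P[:,2]-40.4)<1.2);T=P[k][:,:2].astype(np.float32)
# platform edges in image via crop px of f2 (scale 2.5, off 150,60)
f=lambda x,y,z:at_z(im,(150+x/2.5-.3,60+y/2.5-.3),z)[0]
a,b=f(155,425,12),f(405,212,12);print('base near',a,b,np.degrees(np.arctan2(-(b-a)[0],(b-a)[1])))
a,b=f(140,440,40),f(400,253,40);print('plat near',a,b,np.degrees(np.arctan2(-(b-a)[0],(b-a)[1])),np.hypot(*(a-b)[:2]))
a,b=f(375,483,40),f(503,383,40);print('plat far',a,b,np.degrees(np.arctan2(-(b-a)[0],(b-a)[1])))
L=(T-[626,-78])@np.array([[.9945,-.1045],[.1045,.9945]])
for s in (-60,-30,0,30,60):
    g=L[abs(L[:,1]-s)<3];g=g[abs(g[:,0])<46];print(s,np.percentile(g[:,0],[0.5,99.5]))
for s in (-30,0,25):
    g=L[(abs(L[:,0]-s)<3)&(abs(L[:,1])<84)];print('y',s,np.percentile(g[:,1],[.5,99.5]))
E
```

```text
cap 88.98330453509772 ((626.0464477539062, -77.96304321289062), 9.074612617492676) [626.06 -77.76] 172
base near [ 598.89 -173.74   12.  ] [568.56  -9.54  12.  ] 10.465711904503353
plat near [ 594.12 -175.21   40.  ] [578.37 -22.75  40.  ] 5.897940276245844 153.27219023886434
plat far [673.26 -88.04  40.  ] [659.03 -10.27  40.  ] 10.365571284873221
-60 [-41.    40.35]
-30 [-41.32  41.03]
0 [-42.12  32.63]
30 [-41.99  41.09]
60 [-41.79  41.56]
y -30 [-83.16  62.8 ]
y 0 [-82.9   64.41]
y 25 [-71.74  63.62]
```

>>> {"op": "step_arm", "data": {
  "steps": [
    [[0,-0.004,-0.08],[0,0,0],0.47],
    [[0,-0.004,-0.18],[0,0,0],0.47],
    [[0,-0.004,-0.3],[0,0,0],0.47],
    [[0,-0.004,-0.4],[0,0,0],0.47],
    [[0,-0.004,-0.45],[0,0,0],0.47],
    [[0,-0.004,-0.475],[0,0,0],0.47],
    [[0,-0.004,-0.475],[0,0,0],0.47],
    [[0,-0.004,-0.475],[0,0,0],0.47],
    [[0,-0.004,-0.475],[0,0,0],0.47]
  ]
}}

```text
time: 17.68
tool_pos: [476.8, -94.6, 56.8]
ee_rot: [-0.052, 0.999, 0.0, 0.001]
ft_force: [0.6, 0.1, -0.2]
width: 43.3
finger_force: 8.6
```

```bash
python3 d.py
```

```text
17.6833 [476.823 -94.631  56.814] [-0.183  0.479  0.357  2.122 -0.297  0.585  2.062] yaw_y 96.00235486458614 z [ 0.001  0.    -1.   ] 43.34566435436079 8.55817973613739 [ 0.58   0.054 -0.202] [ 0.046  0.041 -0.001]
```

>>> {"op": "step_arm", "data": {
  "steps": [
    [[0.07,0.01,0],[0,0,0],0.47],
    [[0.15,0.02,0],[0,0,0],0.47],
    [[0.23,0.03,0],[0,0,0],0.47],
    [[0.28,0.035,0],[0,0,0],0.47],
    [[0.3,0.036,0],[0,0,0],0.47],
    [[0.3,0.036,0],[0,0,0],0.47],
    [[0.3,0.036,0],[0,0,0],0.47],
    [[0.3,0.036,0],[0,0,0],0.47]
  ]
}}

```text
time: 18.35
tool_pos: [520.5, -89.5, 56.0]
ee_rot: [-0.052, 0.999, 0.0, -0.0]
ft_force: [-0.5, 0.5, 0.0]
width: 43.5
finger_force: 8.6
```

```bash
python3 d.py; python3 - <<'E'
from h import *
import pickle
np.set_printoptions(precision=2,suppress=True)
for n in ('scene','top'):
    im=shot(n);pickle.dump(im,open('i'+n+'.pkl','wb'))
    P=cloud(im,np.ones((384,512),bool))
    L=(P[:,:2]-[626,-77.9])@np.array([[.9945,-.1045],[.1045,.9945]])
    for nm,k in (('plates',(L[:,0]>-50)&(L[:,0]<-18)&(abs(L[:,1])<40)&(P[:,2]>48)&(P[:,2]<90)),('cap',(np.hypot(*L.T)<18)&(P[:,2]>80)),('knob',(np.hypot(L[:,0]-10,L[:,1]+80)<20)&(P[:,2]>68))):
        print(n,nm,k.sum()); 
        if k.sum() and k.sum()<60: print(np.c_[L[k],P[k,2]][:40])
        elif k.sum(): print(np.c_[L[k],P[k,2]].mean(0))
f=pickle.load(open('iscene.pkl','rb'));c=proj(f,[626,-78,70])[0].astype(int);t=pickle.load(open('itop.pkl','rb'));d=proj(t,[610,-78,70])[0].astype(int)
cr=lambda im,c:cv2.resize(im['frame'][c[1]-35:c[1]+35,c[0]-46:c[0]+46,::-1],(792,600) if 0 else (396*2,300),interpolation=cv2.INTER_CUBIC)
cv2.imwrite('pics/i.png',np.vstack([cv2.resize(im['frame'][c_[1]-19:c_[1]+19,c_[0]-50:c_[0]+50,::-1],(780,296),interpolation=cv2.INTER_CUBIC) for im,c_ in ((f,c),(t,d))]))
E
```

```text
18.35 [520.534 -89.478  56.039] [-0.192  0.532  0.358  2.021 -0.302  0.64   2.04 ] yaw_y 95.96560749948395 z [-0.001  0.    -1.   ] 43.4786807736329 8.558350950479507 [-0.513  0.506  0.007] [-0.015  0.032  0.055]
scene plates 0
scene cap 32
[[ -3.04   6.62  87.94]
 [  0.4    6.27  86.92]
 [  0.91   1.97  89.22]
 [  3.31   0.23  89.37]
 [  6.89   0.05  88.21]
 [ -6.04   2.3   87.91]
 [ -4.49  -0.6   89.04]
 [ -1.21  -1.13  88.17]
 [  1.67  -2.22  87.78]
 [  4.05  -3.99  87.95]
 [  8.74  -2.71  85.55]
 [ -9.89   1.82  85.98]
 [ -8.61  -1.44  87.41]
 [ -6.78  -3.94  88.21]
 [ -5.37  -6.98  89.48]
 [ -3.19  -8.98  89.86]
 [  1.08  -8.19  87.87]
 [  6.34  -6.14  84.8 ]
 [ -9.31   2.38  81.85]
 [-10.07  -3.67  85.66]
 [ -6.69  -4.05  84.66]
 [ -4.56  -6.14  85.12]
 [ -3.44  -9.57  86.72]
 [  0.42  -9.35  85.2 ]
 [  4.85  -8.38  83.04]
 [-10.18  -4.04  82.33]
 [ -8.21  -6.35  82.97]
 [ -5.54  -7.71  82.81]
 [ -5.17 -12.14  85.27]
 [  1.44  -8.25  80.6 ]
 [  3.62 -10.28  81.  ]
 [ -7.39 -10.44  81.49]]
scene knob 56
[[  8.28 -69.3   71.93]
 [  9.55 -72.26  73.29]
 [ 15.85 -69.21  68.94]
 [ 1
[... 285 characters left out ...]
[ 25.14 -80.87  69.05]
 [ -0.76 -71.99  69.98]
 [ -0.91 -76.67  72.99]
 [  3.3  -76.05  70.95]
 [  6.64 -80.95  72.74]
 [ 10.09 -81.27  71.59]
 [ 11.69 -83.79  72.56]
 [ 13.94 -85.53  72.78]
 [ 16.32 -87.13  72.86]
 [ 21.86 -85.08  69.4 ]
 [ 20.78 -90.66  73.34]
 [ -4.17 -76.52  70.61]
 [ -2.39 -78.83  71.38]
 [ -1.26 -81.92  72.89]
 [  1.51 -83.03  72.51]
 [  3.88 -84.62  72.59]
 [  5.52 -87.07  73.5 ]
 [  9.95 -86.23  71.22]
 [ 11.73 -88.52  71.98]
 [ 14.78 -89.32  71.29]
 [ 17.53 -90.48  70.94]
 [ -4.7  -81.99  70.73]
 [ -4.27 -85.91  73.06]
 [ -2.   -87.6   73.24]
 [  3.19 -85.81  70.05]]
top plates 0
top cap 2
[[ 7.82 -2.44 85.8 ]
 [ 3.92 -7.47 88.55]]
top knob 85
[  8.56 -82.04  72.46]
```

```bash
python3 - <<'E'
from h import *
import pickle
np.set_printoptions(precision=2,suppress=True)
for n,t,y in (('c',.0497,73.8),('d',.0497,109.6),('f',0,59)):
    im=pickle.load(open(n+'.png.pkl','rb'));P=cloud(im,np.ones((384,512),bool))
    k=(np.hypot(P[:,0]-626,P[:,1]+79)<22)&(P[:,2]>78)&(P[:,2]<95);Q=P[k];zt=np.percentile(Q[:,2],90)
    T=Q[Q[:,2]>zt-1.7]; C=np.array(cv2.minEnclosingCircle(T[:,:2].astype(np.float32))[0]); r=cv2.minEnclosingCircle(T[:,:2].astype(np.float32))[1]
    sh=t*(zt-34)*np.array([-.1045,.9945]); yd=np.array([np.cos(np.radians(y)),np.sin(np.radians(y))])
    print(n,zt,r,'vial',C+sh,T[:,:2].mean(0)+sh,'minus bias',C+sh-.5*yd)
im=shot('wrist');pickle.dump(im,open('now.pkl','wb'))
for q in ('sample','sample_mid','plate_l','tweezers'):
    print(q,[(l['p'],l['xy']) for l in ctrl.cut_out(q,im)[:2]])
print('vial cap expected px',proj(im,[[626,-78,88],[597,-108,63],[593,-68,63]]))
E
```

```text
c 89.05200370509297 8.922948837280273 vial [625.72 -77.66] [625.72 -77.69] minus bias [625.58 -78.14]
d 89.07843415382268 9.627832412719727 vial [626.18 -78.3 ] [626.26 -78.11] minus bias [626.35 -78.77]
f 88.93806240117387 9.074612617492676 vial [626.05 -77.96] [625.96 -77.87] minus bias [625.79 -78.39]
sample []
sample_mid []
plate_l [(0.75, [216.1, 182.2]), (0.59, [295.8, 184.9])]
tweezers [(0.6, [255.0, 70.2])]
vial cap expected px [[254.07 484.78]
 [203.68 392.76]
 [279.21 393.19]]
```

>>> {"op": "step_arm", "data": {
  "steps": [
    [[0.04,0.005,0.001],[0,0,0],0.47],
    [[0.08,0.009,0.001],[0,0,0],0.47],
    [[0.12,0.013,0.001],[0,0,0],0.47],
    [[0.16,0.018,0.001],[0,0,0],0.47],
    [[0.2,0.022,0.001],[0,0,0],0.47],
    [[0.229,0.025,0.002],[0,0,0],0.47],
    [[0.229,0.025,0.002],[0,0,0],0.47],
    [[0.229,0.025,0.002],[0,0,0],0.47],
    [[0.229,0.025,0.002],[0,0,0],0.47],
    [[0.229,0.025,0.002],[0,0,0],0.47]
  ]
}}

```text
time: 19.53
tool_pos: [555.1, -85.7, 56.3]
ee_rot: [-0.052, 0.999, 0.0, -0.0]
ft_force: [-0.2, 0.4, 0.3]
width: 43.1
finger_force: 8.6
```

```bash
python3 d.py; python3 ih.py | tail -3; python3 lv.py|tail -2
```

```text
19.5333 [555.144 -85.704  56.322] [-0.197  0.572  0.36   1.938 -0.306  0.685  2.024] yaw_y 95.97501391707098 z [-0.  0. -1.] 43.08500069162538 8.55824276804924 [-0.154  0.414  0.305] [0.052 0.039 0.05 ]
(array([  0.0216,   0.0007, -10.8476]), 3856) 27.216984171756124
front row 86 mid cols [array([198, 310]), array([204, 304]), array([206, 301])]
43.08500069162538
platform [-0.0039  0.     40.4731] 2231 bench [-0.0019 -0.0004  0.4608] 112998
platform [-0.0026  0.0145 40.8963] 127 bench [-0.0002 -0.0007 -0.2335] 44732
```

>>> {"op": "step_arm", "data": {
  "steps": [
    [[0,0,0],[0,0,0],0.45],
    [[0,0,0],[0,0,0],0.44],
    [[0,0,0],[0,0,0],0.43],
    [[0,0,0],[0,0,0],0.42],
    [[0,0,0],[0,0,0],0.413],
    [[0,0,0],[0,0,0],0.413],
    [[0,0,0],[0,0,0],0.413],
    [[0,0,0],[0,0,0],0.413],
    [[0,0,0],[0,0,0],0.413],
    [[0,0,0],[0,0,0],0.413]
  ]
}}

```text
time: 20.52
tool_pos: [555.6, -85.6, 56.4]
ee_rot: [-0.052, 0.999, 0.0, -0.0]
ft_force: [0.6, 0.0, -1.2]
width: 38.1
finger_force: 12.0
```

```bash
python3 d.py; python3 - <<'E'
from h import *
for _ in range(6):
    im=shot('wrist');o=ctrl.get_obs();print(round(o['width'],2),round(o['finger_force'],2))
f=im['frame']
C=np.array(im['mount'])
def tl(uv,z): d=(ray(im,uv)@C[:3,:3].T)[0];return C[:3,3]+d*((z-C[2,3])/d[2])
for r in (125,150,175,200,225):
    w=np.nonzero(f[r,185:325].min(1)>150)[0]+185
    print(r,w[0],w[-1],tl((w[0],r),-13.7)[:2],tl((w[-1],r),-13.7)[:2])
save(im,'j.png')
E
```

```text
20.5167 [555.555 -85.569  56.381] [-0.197  0.572  0.36   1.937 -0.306  0.685  2.024] yaw_y 95.98949284801056 z [-0.  0. -1.] 38.11263620408341 11.959269493818283 [ 0.577  0.004 -1.186] [ 0.029 -0.047  0.006]
38.0 11.96
38.29 11.96
37.71 11.96
38.13 11.96
38.04 11.96
38.13 11.96
125 205 302 [ 65.62387932 -18.83270149] [65.64685527 18.99869976]
150 208 299 [ 55.85329144 -18.00830561] [55.87632365 18.18528791]
175 209 298 [ 45.69191267 -17.97079914] [45.71599504 18.15900819]
200 210 298 [ 35.1008589  -17.93924008] [35.12628038 18.55432363]
225 210 297 [ 24.03752215 -18.33855143] [24.06448367 18.55054484]
```

View pics/j.png

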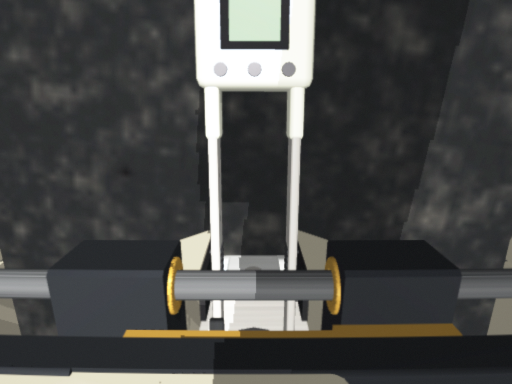

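The arms now run parallel (columns 210 and 297), about 38 mm apart outside, with 12 N on the pads as specified for the marked gap. The stage shows underneath and there is no sign of contact. I'll let it settle and hand in.

>>> {"op": "step_arm", "data": {
  "steps": [
    [[-0.002,0,0],[0,0,0],0.413],
    [[-0.002,0,0],[0,0,0],0.413],
    [[-0.002,0,0],[0,0,0],0.413],
    [[-0.002,0,0],[0,0,0],0.413],
    [[-0.002,0,0],[0,0,0],0.413],
    [[-0.002,0,0],[0,0,0],0.413]
  ]
}}

```text
time: 21.32
tool_pos: [555.3, -85.6, 56.4]
ee_rot: [-0.052, 0.999, -0.0, 0.0]
ft_force: [-0.6, -0.5, -0.6]
width: 38.2
finger_force: 12.0
```

```bash
python3 d.py; python3 -c "
from rig import ctrl
print(ctrl.job_done())"
```

```text
21.3167 [555.306 -85.609  56.413] [-0.197  0.572  0.36   1.938 -0.306  0.685  2.025] yaw_y 95.99316594271535 z [ 0.  0. -1.] 38.24916907494186 11.959653943777084 [-0.575 -0.532 -0.605] [ 0.062  0.011 -0.027]
the job is handed in; nothing more can be done
None
```

I levelled the stage first, then handed in at 21 s holding the tweezers still and level at the vial's middle, squeezed to the marked gap (38 mm, 12 N, no contact force seen); the gripper hid the plates and scale, so their final position and gap come from measured poses and width, not a direct view.

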